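# Make up the front and rear damper kits

### The arm

A 7-joint arm with a two-finger parallel gripper is mounted at the origin on the work surface. World frame = base frame: x ahead of the robot, y to its left, z up, the work surface at z = 0. Lengths are in mm, angles in rad, forces in N, time in s.
With the tool pointing down it reaches from about 425 to 1025 mm from the base axis. Payload 9.4 kg.
Tool frame: the origin (TCP) lies on the centre line of the jaws, within the pads' length; the fingertips stand 17 mm ahead of it and the grasp point (between the pads) lies 2 mm behind it (ctrl.tip_extent is the distance from the TCP to the fingertips, in mm); x points along the fingers, y is the direction in which the jaws open and shut, and the axes are right-handed (so a half turn about x gives the same grasp; the last joint's range is limited). The gripper opens to 85 mm and grips with 20 to 120 N. Pads are 22 mm wide; open, the fingers measure 114 mm over their backs; the gripper's body (76 mm by 85 mm) begins 54 mm behind the grasp point. The pads swing forward as they close: fully open they stand 13 mm farther back than shut.
Start: joints at [1.066, 0.599, -0.003, 1.599, 0.002, 0.943, -0.08], TCP at [300.772, -659.667, 248.275] pointing down, gripper open.
Joint ranges: [-2.57, 2.57], [-0.35, 1.97], [-1.29, 1.29], [0.11, 2.56], [-1.05, 4.19], [0.11, 1.86], [-2.63, 2.63]. Speed limits (rad/s): [2.22, 2.22, 3.01, 3.01, 3.14, 3.14, 3.14].

### API

Orientations are given as a unit quaternion [x, y, z, w].
In Python, from station import ctrl, cams, telemetry gives the robot as it stands. Calls block until the motion is done:
- ctrl.goto(position, orientation): joint-space move of the TCP to a pose.
- ctrl.servo_line(position, attitude=None, speed=150): straight line of the TCP; attitude=None keeps the orientation; speed is the mean speed in mm/s.
- ctrl.goto_joints(angles): joint-space move.
- ctrl.grip(opening): finger opening in mm; the grip force is fixed at half the most; returns when the fingers have stopped.
- ctrl.wait(seconds).
- ctrl.ik(position, orientation): joint angles nearest the present ones, or None.
- cams.snapshot(name): name is "scene" or "top"; returns a dict with "frame" (420x560x3 uint8, blue, green, red), "range_z" (420x560 float32, mm along the optical axis (not along the pixel's ray), 0 where there is no reading), "fx", "fy", "cx", "cy" (pixels), "dist_coeffs" ([k1, k2, p1, p2, k3] as OpenCV has them; the pictures are not rectified), "world_to_cam" (4x4, takes a point from world to camera coordinates). Camera axes: x right, y down, z forward; pixel columns grow to the right and rows downward; lengths in mm; the calibration is good to about 2 mm. A picture is of the moment at which its call begins.
A pose or a line that the arm cannot do raises ctrl.Unreachable and nothing moves.
- ctrl.finish_job(): hands the job in, once; it reports no verdict.
Readings, each from a call of its own:
- telemetry.current_clock(): time.
- telemetry.current_q(): joint angles.
- telemetry.current_qd(): joint speeds.
- telemetry.current_effort(): joint torques, N m.
- telemetry.current_position(): TCP position.
- telemetry.current_eef_rot(): TCP orientation.
- telemetry.current_contact_force(): force on the tool from outside, world axes, zero at the start.
- telemetry.current_wrist_torque(): the same for the moment, N m.
- telemetry.current_gripper_width(): finger opening in mm.
Only numpy, scipy, OpenCV 4.12 (cv2) and the standard library are available. Lean on these libraries where they do the work, as an engineer would, in place of code of your own. Each camera call takes 0.05 s, during which the arm holds its last target. There are 200 camera calls.

### The job

Make up the two damper kits on their boards. The front kit, on the longer board with the slotted cradle, takes the tall bump stop standing in the well, the thin collar flat over the post, and the cross pin lying in the cradle with both ends fully down in the slots; the rear kit, on the shorter board, takes the short bump stop standing in its well and the thick collar flat over its post. Leave the round tin standing where it is.

Things in the scene. Friction and masses are not known exactly. Their poses are not given: they have to be found in the camera images.
- front_board: Front-damper kit board, fixed: the longer plywood board, 250 (x) x 120 (y) x 12 mm, the only one with a cradle. Origin: centre of its underside, z up, top face at z = 12 mm. On its x axis: the cradle (listed apart) at x = -85 mm; an upright steel post, 12 mm diameter, at x = 0, top at z = 48 mm; the well at x = +80 mm: board inside a square fence, 72 mm inside, 4 mm thick, 8 mm high.
- cradle: Slotted grey steel cradle on the longer board. Origin: on the board's top face, midway between its two cheeks; axes as the board's. Cheeks at y = -36 and +36 mm, 8 mm thick, 46 mm wide in x, 58 mm high. Each has a slot open at the top, at x = 0, 14 mm wide, flaring to 26 mm above z = 46 mm, floor at z = 33 mm: a 10 mm pin along y, fully down, has its axis at z = 38 mm.
- rear_board: Rear-damper kit board, fixed: the shorter plywood board, 180 (x) x 120 (y) x 12 mm, without a cradle. Origin: centre of its underside, z up, top face at z = 12 mm. On its x axis: an upright steel post, 12 mm diameter, at x = -45 mm, top at z = 48 mm; the well at x = +40 mm: board inside a square fence, 72 mm inside, 4 mm thick, 8 mm high.
- tall_stop: The tall bump stop: black rubber, ribbed, 66 mm high; a plain 46 mm diameter cylinder for the lowest 34 mm, then narrower ribs up to a 28 mm wide top. Stands upright. Origin: centre of its underside; z up. 50 to 100 g. All upright stock stands on the bench at the start, in the middle area between the two boards.
- short_stop: The short bump stop: black rubber cylinder, 46 mm diameter, 36 mm high, edge of the flat top bevelled above 32 mm. Stands upright. Origin: centre of its underside; z up. 35 to 70 g.
- thick_collar: The thick collar: aluminium ring lying flat, 52 mm outside, 30 mm hole, 30 mm high. Origin: centre of its underside; z up. 80 to 170 g.
- thin_collar: The thin collar: aluminium ring lying flat, 60 mm outside, 34 mm hole, 14 mm high. Origin: centre of its underside; z up. 55 to 115 g.
- cross_pin: The cross pin: a dark steel block, 28 by 28 mm and 40 mm long (along y), with a bright 10 mm round pin through it that sticks out 35 mm at each end (110 mm long overall, along its y axis). Origin: middle of the block, on the pin's axis, 14 mm over the bench as it lies there. 150 to 310 g.
- tin: A closed round tin, 60 mm diameter, 45 mm high, standing among the stock; not part of any kit. Origin: centre of its underside; z up.
Mind the look-alikes: they are no part of the job. Several things look just like the cross_pin: the one meant starts farthest from the robot's base.

How it is judged (in metres and radians):
At the end, for the whole second after the job is handed in: Long board: tall stop upright in the well, thin collar flat over the post, cross pin on both slot floors (3.5 mm, 0.12 rad, 14 mm along y). Short board: short stop in the well, thick collar over the post. Stops within 16 mm, collars 13 mm of centre; all at rest; tin moved under 30 mm (x of tall_stop in the frame of front_board between 0.064 and 0.096 m and y of tall_stop in the frame of front_board between -0.016 and 0.016 m and z of tall_stop in the frame of front_board between 0.008 and 0.016 m and angle between each of tall_stop, thin_collar, short_stop, thick_collar's own z axis and vertical below 0.12 rad and linear speed of each of tall_stop, thin_collar, cross_pin, short_stop, thick_collar below 0.02 m/s and angular speed of each of tall_stop, thin_collar, cross_pin, short_stop, thick_collar below 0.3 rad/s and x of thin_collar in the frame of front_board between -0.013 and 0.013 m and y of thin_collar in the frame of front_board between -0.013 and 0.013 m and z of thin_collar in the frame of front_board between 0.008 and 0.016 m and x of cross_pin in the frame of cradle between -0.006 and 0.006 m and y of cross_pin in the frame of cradle between -0.014 and 0.014 m and z of cross_pin in the frame of cradle between 0.034 and 0.0415 m and angle between the y axis of cross_pin and the y axis of cradle, either way round below 0.12 rad and x of short_stop in the frame of rear_board between 0.024 and 0.056 m and y of short_stop in the frame of rear_board between -0.016 and 0.016 m and z of short_stop in the frame of rear_board between 0.008 and 0.016 m and x of thick_collar in the frame of rear_board between -0.058 and -0.032 m and y of thick_collar in the frame of rear_board between -0.013 and 0.013 m and z of thick_collar in the frame of rear_board between 0.008 and 0.016 m and distance of tin from where it was at the start of the episode below 0.03 m and angle between tin's own z axis and vertical below 0.2 rad); the robot touches nothing.
It fails at once if the round tin is shoved away (more than 30 mm) or knocked over (distance of tin from where it was at the start of the episode above 0.03 m or angle between tin's own z axis and vertical above 0.5 rad).
It also fails if it takes over 112 s, if anything falls off the work surface, if the arm or the gripper's body presses on something with over 40 N, if the wrist force passes 120 N, or if a joint passes its speed limit or range.

## Working session

There is one attempt and no reset: what is moved stays moved. The work goes in short steps, each a Python script; the robot and the scene stay as the last script left them, time stands still between calls to the robot, and variables do not carry over. Pictures are saved under pics/ and viewed, about 12 in all and at most 16, crops included, and the job is handed in when it is done.

```bash
ls; mkdir -p pics
python3 - <<'E'
from station import ctrl,cams,telemetry
import cv2,numpy as np,pickle
for n in("top","scene"):
    s=cams.snapshot(n); pickle.dump(s,open(n+".pkl","wb")); cv2.imwrite(f"pics/{n}0.png",s["frame"])
    print(n,s["fx"],s["fy"],s["cx"],s["cy"],s["dist_coeffs"]); print(np.round(s["world_to_cam"],3)); print((s["range_z"]>0).mean())
print(telemetry.current_clock(),telemetry.current_eef_rot())
E
```

```text
pics
top 473.0392469502352 473.0392469502352 286.2088017332315 209.1153224739393 [0.02625107 0.         0.         0.         0.        ]
[[-2.00000e-03 -1.00000e+00 -1.60000e-02 -1.23450e+01]
 [-9.83000e-01  5.00000e-03 -1.84000e-01  4.62429e+02]
 [ 1.84000e-01  1.50000e-02 -9.83000e-01  9.03356e+02]
 [ 0.00000e+00  0.00000e+00  0.00000e+00  1.00000e+00]]
0.995969387755102
scene 406.9054574011133 406.9054574011133 281.9132484885051 201.3077581126908 [-0.05215352  0.          0.          0.          0.        ]
[[ 6.03000e-01  7.98000e-01  1.90000e-02 -2.50581e+02]
 [ 5.81000e-01 -4.22000e-01 -6.96000e-01 -2.41715e+02]
 [-5.47000e-01  4.31000e-01 -7.18000e-01  1.32772e+03]
 [ 0.00000e+00  0.00000e+00  0.00000e+00  1.00000e+00]]
0.9961649659863946
0.1 [-0.69082766 -0.15057976  0.69114815 -0.14965666]
```

View pics/top0.png

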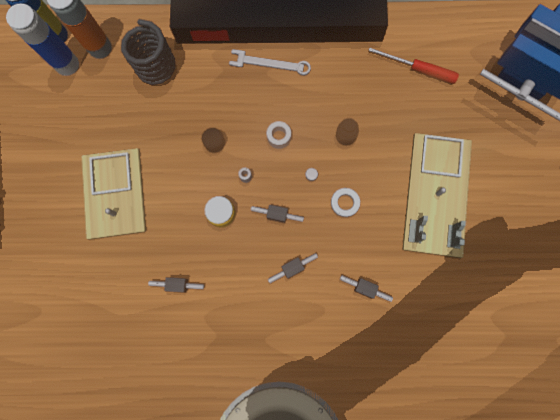

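View pics/scene0.png

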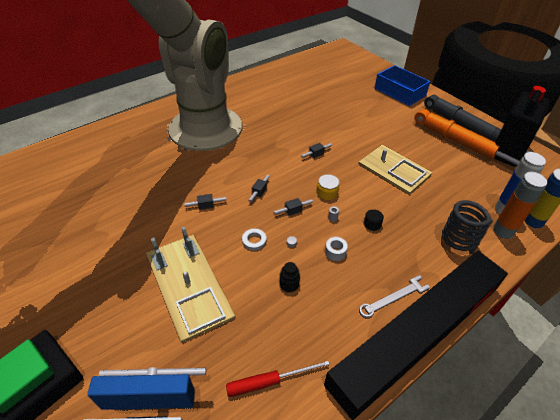

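Top view: front board right (well (441,156), post (440,191), cradle (418,232)/(456,236)), rear board left (well (110,174), post (110,212)). Tall stop is at (347,131), short stop (213,140), thick collar (279,133), thin collar (345,202), tin (219,210). The farthest cross pin from the base is (277,214).

```bash
cat > h.py <<'E'
import numpy as np,cv2,pickle
def xyz(s):
    K=np.array([[s["fx"],0,s["cx"]],[0,s["fy"],s["cy"]],[0,0,1.]])
    v,u=np.mgrid[0:420,0:560]
    p=cv2.undistortPoints(np.stack([u,v],-1).reshape(-1,1,2).astype(np.float64),K,np.array(s["dist_coeffs"],float)).reshape(420,560,2)
    z=s["range_z"][...,None].astype(float)
    c=np.concatenate([p*z,z],-1); T=np.linalg.inv(np.array(s["world_to_cam"],float))
    return c@T[:3,:3].T+T[:3,3]
E
python3 - <<'E'
from h import *
for n in("top","scene"):
    s=pickle.load(open(n+".pkl","rb"));P=xyz(s);T=np.linalg.inv(s["world_to_cam"])
    print(n,"cam",T[:3,3].round())
    Z=P[...,2]; flat=Z[150:320,150:400] if n=="top" else Z[150:250,150:300]
    print("bench z",np.median(flat), np.percentile(flat,[5,25,75]))
    roi=(P[...,0]>350)&(P[...,0]<820)&(abs(P[...,1])<480)
    for lo,hi in((6,100),):
        m=((Z>lo)&(Z<hi)&roi).astype(np.uint8)
        k,l,st,c=cv2.connectedComponentsWithStats(m)
        for i in range(1,k):
            if st[i,4]<25: continue
            q=P[l==i]; zt=np.percentile(q[:,2],95); t=q[q[:,2]>zt-4]
            (cx,cy),r=cv2.minEnclosingCircle(t[:,:2].astype(np.float32))
            rc=cv2.minAreaRect(q[:,:2].astype(np.float32))
            print(c[i].round(),st[i,4],"ztop %.1f"%zt,"mean",t.mean(0).round(1),"circ %.1f %.1f r%.1f"%(cx,cy,r),"rect",np.round(rc[0],1),np.round(rc[1],1),round(rc[2],1))
E
```

```text
top cam [288. -28. 973.]
bench z -0.6200891860740398 [-3.64552827 -1.89992896  0.76587443]
[91. 45.] 434 ztop 96.2 mean [814.4 399.4  96.2] circ 818.6 400.9 r19.3 rect [814.4 400.1] [10.2 40.4] 1.7
[137.  47.] 380 ztop 98.0 mean [807.1 295.6  97.8] circ 799.5 291.6 r23.1 rect [804.2 300.7] [22.9 48.3] 60.0
[154.  35.] 28 ztop 99.2 mean [817.4 255.1  97.4] circ 815.9 255.2 r7.8 rect [816.2 253.3] [18.4  4.3] 55.8
[62. 58.] 733 ztop 95.9 mean [783.6 454.8  96.1] circ 791.2 461.7 r25.2 rect [788.5 456.2] [23.4 53.7] 56.8
[156.  68.] 948 ztop 92.4 mean [766.3 245.1  91.5] circ 780.3 262.4 r42.1 rect [769.5 261.3] [48.8 90.9] 29.9
[428.  69.] 699 ztop 25.5 mean [ 768.6 -335.4   23.7] circ 768.6 -333.2 r49.8 rect [ 786.6 -290.5] [193.3  25.9] 68.4
[268.  62.] 314 ztop 9.9 mean [797.8  25.7   7.6] circ 796.2 22.0 r88.2 rect [796.4  22. ] [176.   29.6] 82.3
[506.  81.] 564 ztop 98.3 mean [ 709.7 -450.9   96.3] circ 705.0 -443.3 r48.4 rect [ 722.5 -439.6] [ 80.6 104. ] 89.9
[347. 131.] 490 ztop 66.7 mean [ 631.3 -141.9   65.3] circ 631.5 -141.5 r15.2 rect [ 627.6 -140.7] [45.1 40.3] 70.5
[279
[... 2631 characters left out ...]
24.4 26.2] 10.0
[336. 248.] 386 ztop 31.5 mean [629.9  -1.4  30. ] circ 629.4 -1.9 r26.4 rect [629.7  -1.5] [50.7 50.8] 39.5
[289. 277.] 491 ztop 67.2 mean [ 633.3 -145.4   66.2] circ 633.3 -144.2 r14.6 rect [ 635.7 -148.7] [44.7 38.1] 36.0
[391. 297.] 510 ztop 10.3 mean [797.8  14.1   8.2] circ 791.7 20.0 r88.8 rect [796.4  19.5] [177.6  31.9] 83.0
[260. 381.] 920 ztop 26.9 mean [ 770.8 -340.    25.1] circ 770.2 -336.8 r49.1 rect [ 788.6 -296.6] [187.2  26. ] 68.3
[181. 371.] 337 ztop 98.4 mean [ 705.8 -442.    96.3] circ 706.1 -440.6 r43.8 rect [ 706.2 -440.6] [87.7 12.1] 55.0
[183. 406.] 30 ztop 98.6 mean [ 762.  -463.1   96.9] circ 760.1 -463.1 r17.5 rect [ 761.4 -463.8] [35.   3.7] 62.9
```

Run:
```python
from h import *
from station import ctrl
print("tip",ctrl.tip_extent)
for n in("top","scene"):
    s=pickle.load(open(n+".pkl","rb"));P=xyz(s);X,Y,Z=np.moveaxis(P,-1,0)
    def rect(name,c,r,lo,hi):
        m=(np.hypot(X-c[0],Y-c[1])<r)&(Z>lo)&(Z<hi); q=P[m]
        if len(q)<4: print(n,name,len(q));return
        rc=cv2.minAreaRect(q[:,:2].astype(np.float32)); print(n,name,len(q),"mean",q.mean(0).round(1),np.round(rc[0],1),np.round(rc[1],1),round(rc[2],1))
    rect("cradle top",(418,-316),75,63,80)
    rect("front post top",(501,-328),25,42,56)
    rect("rear post top",(462,342),25,42,56)
    for nm,c in(("fence f",(580,-339)),("fence r",(546,353))):
        m=(np.hypot(X-c[0],Y-c[1])<62)&(Z>8)&(Z<30)&(s["frame"].min(-1)>115)
        k,l,st,_=cv2.connectedComponentsWithStats(m.astype(np.uint8)); i=1+st[1:,4].argmax()
        q=P[l==i]; rc=cv2.minAreaRect(q[:,:2].astype(np.float32)); print(n,nm,len(q),np.round(rc[0],1),np.round(rc[1],1),round(rc[2],1))
    q=P[(np.hypot(X-459,Y-4)<62)&(Z>7)&(Z<40)][:,:2]; w,v=np.linalg.eigh(np.cov(q.T)); print("pin ang",np.degrees(np.arctan2(v[1,1],v[0,1])))
    q=P[(np.hypot(X-459,Y-4)<35)&(Z>23)&(Z<40)]; rc=cv2.minAreaRect(q[:,:2].astype(np.float32)); print("block",rc)
    bd=P[(abs(X-501)<150)&(abs(Y+328)<85)&(Z>7)&(Z<16)][:,2]; print("board z",np.median(bd))
```

```text
tip 17.0
top cradle top 130 mean [ 416.3 -313.8   67.7] [ 415.6 -313.9] [79.8 46.3] 82.4
top front post top 25 mean [ 499.3 -325.8   45.1] [ 499.6 -326.1] [9.6 9.3] 80.4
top rear post top 25 mean [459.7 343.3  45.9] [459.6 343.7] [8.1 9.9] 2.9
top fence f 2054 [ 571.7 -336.3] [117.2 105.6] 81.9
top fence r 1900 [540.  348.2] [109.7 105.5] 5.5
pin ang 77.5463942941766
block ((457.87921142578125, 5.223001480102539), (39.21908950805664, 28.18643569946289), 77.81476593017578)
board z 10.991563993468105
scene cradle top 89 mean [ 418.5 -317.2   68.3] [ 417.9 -317.4] [81.3 48.3] 82.7
scene front post top 26 mean [ 502.5 -328.9   46.8] [ 501.1 -328.9] [11. 11.] 28.3
scene rear post top 11 mean [464.  338.9  47.2] [463.9 339.1] [8.6 9.2] 41.8
scene fence f 1707 [ 571.1 -336.4] [110.7 104.1] 80.7
scene fence r 347 [535.6 360.8] [ 98.8 101.1] 8.9
pin ang 77.23133505709137
block ((459.4449768066406, 2.092365264892578), (40.68408203125, 31.015552520751953), 78.67455291748047)
board z 12.690875416789254
```

```bash
cat >> h.py <<'E'
from scipy.spatial.transform import Rotation as R
from station import ctrl,cams,telemetry as t
def ori(deg):
    a=np.radians(deg);c,s=np.cos(a),np.sin(a)
    return R.from_matrix(np.array([[0,c,s],[0,s,-c],[-1,0,0]])).as_quat()
def best(p,deg):
    o=[(abs(j[6]),d) for d in(deg,deg+180,deg-180) for j in[ctrl.ik(list(p),ori(d).tolist())] if j is not None]
    return ori(min(o)[1]).tolist()
def go(x,y,z,deg): p=[x,y,z]; ctrl.goto(p,best(p,deg))
def line(x,y,z,v=150): ctrl.servo_line([x,y,z],speed=v)
def rep(s=""): print(s,"t%.1f"%t.current_clock(),np.round(t.current_position(),1),"w%.1f"%t.current_gripper_width(),"F",np.round(t.current_contact_force(),1))
F=dict(yaw=-8.0,cr=(416.8,-315.6),post=(500.5,-327.4),well=(579.7,-338.5))
B=dict(yaw=7.8,post=(461.7,341.2),well=(545.9,352.8))
E
python3 - <<'E'
from h import *
for p,d in(((458.7,3.7),-12.4),(F["cr"],-8),((483.7,-137.5),90),(F["post"],82),((632,-143),90),(F["well"],82),((618,138),90),(B["well"],98),((628,0),90),(B["post"],98)):
  for z in (20,180): print(p,z,[None if j is None else np.round(j[[0,6]] if hasattr(j,'shape') else [j[0],j[6]],2) for j in(ctrl.ik([*p,z],ori(d+k).tolist()) for k in(0,180))])
go(458.7,3.7,120,-12.4); ctrl.grip(60); line(458.7,3.7,21,120); rep("down"); ctrl.grip(0); rep("grip")
line(458.7,3.7,150); rep("up")
E
```

```text
(458.7, 3.7) 20 [array([-0.  , -1.34]), array([-0.23, -2.46])]
(458.7, 3.7) 180 [array([ 0.1 , -0.62]), array([0.63, 1.91])]
(416.8, -315.6) 20 [array([0.6 , 0.11]), array([ 0.37, -1.97])]
(416.8, -315.6) 180 [array([0.73, 0.18]), array([ 0.16, -2.23])]
(483.7, -137.5) 20 [array([0.37, 0.9 ]), array([ 0.14, -1.26])]
(483.7, -137.5) 180 [array([0.67, 1.16]), array([ 0.12, -1.36])]
(500.5, -327.4) 20 [array([0.78, 1.21]), array([ 0.43, -1.05])]
(500.5, -327.4) 180 [array([0.93, 1.4 ]), array([ 0.4 , -1.12])]
(632, -143) 20 [array([0.47, 1.01]), array([ 0.08, -1.29])]
(632, -143) 180 [array([0.58, 1.18]), array([ 0.08, -1.37])]
(579.7, -338.5) 20 [array([0.76, 1.24]), array([ 0.38, -1.1 ])]
(579.7, -338.5) 180 [array([0.86, 1.38]), array([ 0.35, -1.15])]
(618, 138) 20 [array([0.03, 0.54]), array([-0.4 , -1.64])]
(618, 138) 180 [array([0.17, 0.7 ]), array([-0.33, -1.86])]
(545.9, 352.8) 20 [array([-0.16,  0.16]), array([-0.7 , -1.98])]
(545.9, 352.8) 180 [array([-0.11,  0.39]), array([-0.59, -2.17])]
(628, 0) 20 [array([0.27, 0.73]), array([-0.15, -1.49])]
(628, 0) 180 [array([0.38, 0.93]), array([-0.13, -1.61])]
(461.7, 341.2) 20 [array([-0.61,  0.58]), array([-0.84, -1.78])]
(461.7, 341.2) 180 [array([-0.09,  0.21]), array([-0.6 , -2.33])]Traceback (most recent call last):
  File "<stdin>", line 4, in <module>
  File "h.py", line 18, in line
    def line(x,y,z,v=150): ctrl.servo_line([x,y,z],speed=v)
                           ~~~~~~~~~~~~~~~^^^^^^^^^^^^^^^^^
station.Unreachable: the arm cannot follow that straight line within its joint ranges
```

Run:
```python
from h import *
rep(); print(np.round(t.current_q(),2))
for k in(0,180,-180):
  for z in(120,100,80,60,40,21):
    j=ctrl.ik([458.7,3.7,z],ori(-12.4+k).tolist()); print(k,z,None if j is None else np.round(j,2))
```

```text
t2.9 [458.7   3.5 120. ] w60.1 F [ 0.1  0.2 -0.3]
[ 0.01  0.51 -0.2   2.3   0.29  0.35 -0.65]
0 120 [ 0.01  0.51 -0.2   2.3   0.29  0.35 -0.65]
0 100 [-0.01  0.55 -0.17  2.32  0.31  0.3  -0.67]
0 80 [-0.03  0.59 -0.14  2.33  0.33  0.24 -0.69]
0 60 [-0.06  0.63 -0.11  2.34  0.35  0.19 -0.71]
0 40 [-0.08  0.67 -0.08  2.35  0.38  0.13 -0.73]
0 21 [-0.    0.72 -0.19  2.35  0.97  0.15 -1.33]
180 120 [ 0.01  0.51 -0.2   2.3   0.29  0.35 -0.65]
180 100 [ 0.54  0.75 -1.01  2.28  1.07  0.72  1.67]
180 80 [ 0.49  0.76 -0.93  2.3   1.11  0.66  1.63]
180 60 [ 0.42  0.76 -0.81  2.31  1.16  0.58  1.6 ]
180 40 [ 0.31  0.75 -0.65  2.32  1.19  0.46  1.58]
180 21 [ 0.15  0.74 -0.41  2.34  1.21  0.29  1.57]
-180 120 [ 0.01  0.51 -0.2   2.3   0.29  0.35 -0.65]
-180 100 [ 0.54  0.75 -1.01  2.28  1.07  0.72  1.67]
-180 80 [ 0.49  0.76 -0.93  2.3   1.11  0.66  1.63]
-180 60 [ 0.42  0.76 -0.81  2.31  1.16  0.58  1.6 ]
-180 40 [ 0.31  0.75 -0.65  2.32  1.19  0.46  1.58]
-180 21 [ 0.15  0.74 -0.41  2.34  1.21  0.29  1.57]
```

Run:
```python
from h import *
line(458.7,3.7,42,120); go(458.7,3.7,21,-12.4); rep("down"); ctrl.grip(0); rep("grip")
try: line(458.7,3.7,150)
except Exception as e:
    print(e); ctrl.goto([458.7,3.7,60],t.current_eef_rot()); line(458.7,3.7,150)
rep("up"); print(np.round(t.current_q(),2))
x,y=F["cr"]; p=[x,y,150]
o=min((ori(d).tolist() for d in(-8,172)),key=lambda o:np.abs(np.subtract(ctrl.ik(p,o) or 9,t.current_q())).max()) if False else best(p,-8)
ctrl.goto(p,o); line(x,y,98,120); rep("over"); print(np.round(t.current_q(),2))
for n in("top","scene"):
    s=cams.snapshot(n); pickle.dump(s,open(n+"1.pkl","wb"))
    a=s["frame"][140:290,350:510] if n=="top" else s["frame"][190:340,110:270]
    cv2.imwrite(f"pics/{n}1.png",cv2.resize(a,None,fx=4,fy=4))
```

```text
down t4.4 [459.    3.4  21.6] w60.0 F [-0.9  0.4 -0.5]
grip t4.8 [458.9   3.7  21.6] w26.9 F [-0.5 -0.2  7.8]
up t5.8 [458.3   3.5 149.3] w26.9 F [-0.7 -0.4 -0.8]
[ 0.33  0.51 -0.63  2.26  0.6   0.54 -0.99]
over t7.6 [ 417.4 -314.9   98.2] w26.9 F [-0.2 -0.3 -1.2]
[ 0.95  0.66 -0.6   2.16  0.74  0.54 -0.35]
```

View pics/scene1.png

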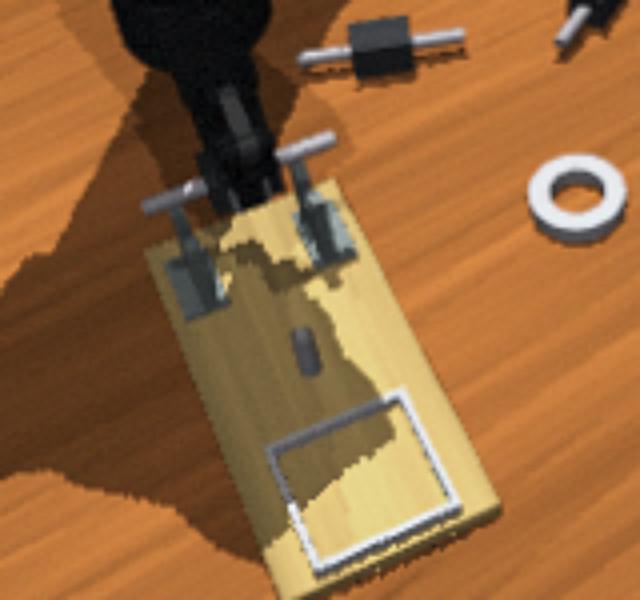

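View pics/top1.png

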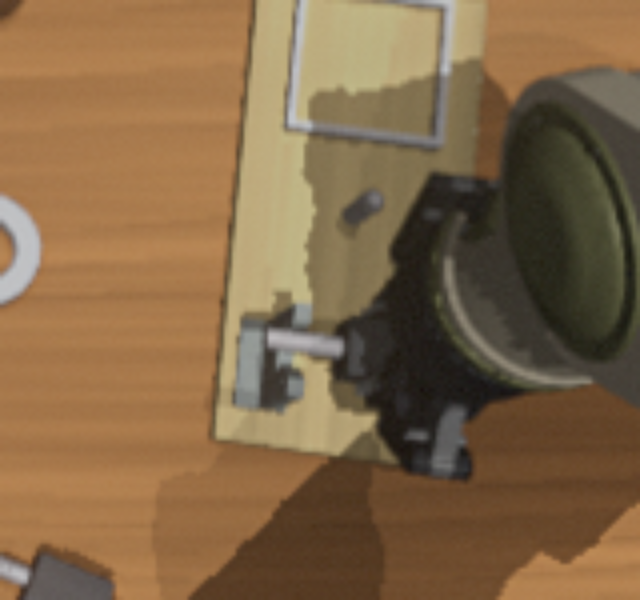

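Both crops show the pin held level over the cradle, roughly parallel to the slots' line (scene crop ends at (150,207) and (335,140)). Measure its offset in the same camera.

Run:
```python
from h import *
a=np.radians(-8);e=np.array([[np.cos(a),np.sin(a)],[-np.sin(a),np.cos(a)]])
for n,c in(("scene",(417.9,-317.4)),("top",(415.6,-313.9))):
    s=pickle.load(open(n+"1.pkl","rb"));P=xyz(s)
    L=(P[...,:2]-c)@e.T; g=s["frame"].astype(int); sat=g.max(-1)-g.min(-1)
    for sg in(-1,1):
        m=(L[...,1]*sg>24)&(L[...,1]*sg<62)&(abs(L[...,0])<14)&(P[...,2]>84)&(P[...,2]<102)&(sat<40)
        q=L[m]; 
        if m.sum()<5: print(n,sg,m.sum()); continue
        rc=cv2.minAreaRect(q.astype(np.float32))
        print(n,sg,m.sum(),"mid x %.1f"%((q[:,0].min()+q[:,0].max())/2),"mean",q.mean(0).round(1),"y rng",q[:,1].min().round(1),q[:,1].max().round(1),"x rng",q[:,0].min().round(1),q[:,0].max().round(1),"z",P[m][:,2].mean().round(1))
```

```text
scene -1 61 mid x 0.1 mean [  1.4 -38.4] y rng -52.8 -24.1 x rng -5.3 5.6 z 93.9
scene 1 59 mid x 0.7 mean [ 1.7 39.6] y rng 24.2 56.4 x rng -5.0 6.4 z 94.6
top -1 0
top 1 91 mid x -0.1 mean [-0.5 41.1] y rng 24.4 57.0 x rng -4.8 4.7 z 93.2
```

Run:
```python
from h import *
x,y=416.6,-317
for z in(80,68,63,60,58.5):
    line(x,y,z,60); rep("z")
    if abs(np.array(t.current_contact_force())).max()>15: break
ctrl.grip(60); rep("open"); line(x,y,160); rep("up")
# thin collar
x,y=483.7,-137.5
go(x,y,70,90); ctrl.grip(78)
print(np.round(t.current_q(),2))
s=cams.snapshot("scene");pickle.dump(s,open("scene2.pkl","wb")); cv2.imwrite("pics/scene2.png",cv2.resize(s["frame"][190:340,110:330],None,fx=3.6,fy=3.6))
```

```text
z t8.1 [ 416.4 -316.9   79.6] w27.2 F [-0.1 -1.  -1.4]
z t8.5 [ 416.4 -316.8   67.6] w27.2 F [-0.1 -0.5 -0.9]
z t8.7 [ 416.5 -316.9   62.8] w26.3 F [ 0.3 -0.  -1.8]
z t9.0 [ 416.5 -317.    59.9] w27.3 F [-0.7  0.3 -2.4]
z t9.2 [ 416.6 -317.    58.5] w26.7 F [ 0.2  0.5 -2. ]
open t9.7 [ 416.6 -317.    58.6] w59.8 F [-0.2 -0.3 -0.2]
up t10.5 [ 416.1 -317.   159.4] w60.0 F [ 0.2  0.1 -0.7]
[ 0.79  0.82 -0.96  2.2   1.11  0.74  0.61]
```

View pics/scene2.png

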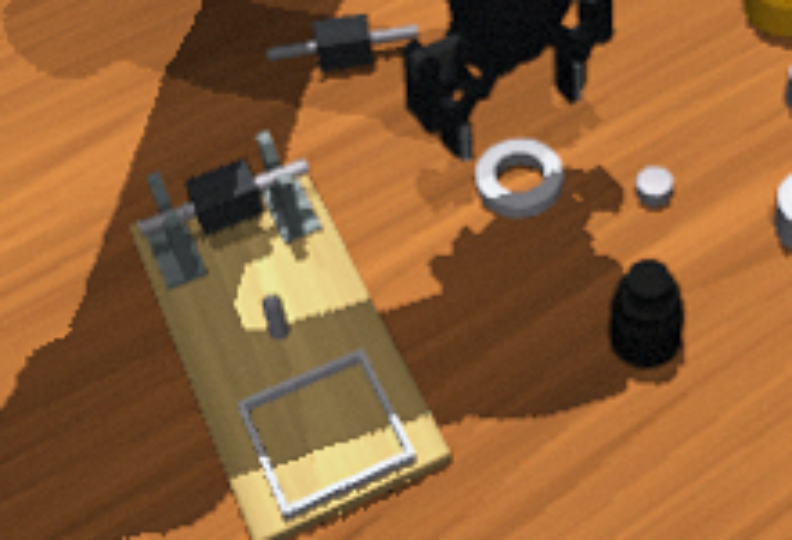

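The pin lies in both slots (crop (220,195)), and the collar is under the open jaws at (518,175). Now the thin collar.

Run:
```python
from h import *
x,y=483.7,-137.5
ctrl.grip(68)
for z in(24,20,17,15,13):
    try: line(x,y,z,80)
    except ctrl.Unreachable: print("goto"); ctrl.goto([x,y,z],t.current_eef_rot())
    rep(); 
    if t.current_contact_force()[2]>3: break
zz=t.current_position()[2]; line(x,y,zz+1.5,50)
ctrl.grip(0); rep("grip")
ctrl.goto([x,y,zz+4],t.current_eef_rot()) ; rep()
line(x,y,110); rep("up"); print("pickz",zz+1.5)
px,py=F["post"]; go(px,py,110,82); rep("over post")
s=cams.snapshot("scene");pickle.dump(s,open("scene3.pkl","wb")); cv2.imwrite("pics/scene3.png",cv2.resize(s["frame"][190:340,110:330],None,fx=3.6,fy=3.6))
```

```text
t12.7 [ 483.8 -137.3   24.1] w67.8 F [ 0.5  0.3 -0. ]
 t12.9 [ 483.7 -137.6   20.1] w67.8 F [0.5 0.2 0.7]
 t13.2 [ 483.7 -137.5   16.9] w67.8 F [-0.3  0.3  0.4]
 t13.4 [ 483.6 -137.5   14.9] w68.0 F [ 0.  -0.1  0.3]
 t13.7 [ 483.6 -137.5   12.9] w68.1 F [0.1 0.3 0. ]
grip t14.2 [ 483.8 -137.5   14.9] w57.0 F [-0.6 -0.2  7.9]
 t14.5 [ 483.7 -137.5   17. ] w56.7 F [ 0.7  0.2 -1.6]
up t15.2 [ 483.3 -137.8  109.4] w56.6 F [-0.3  0.3 -1.2]
pickz 14.389161190830576
over post t16.6 [ 500.  -326.2  109. ] w57.1 F [-0.2  0.1 -0.4]
```

View pics/scene3.png

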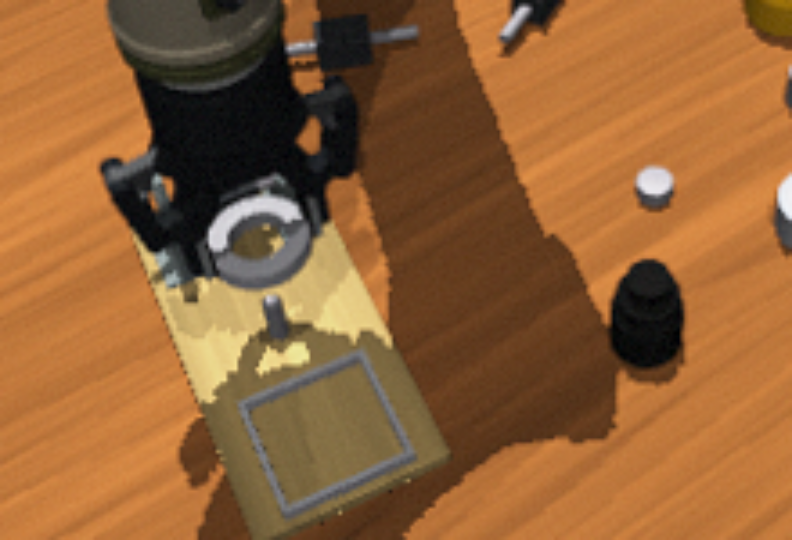

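Collar is held level at crop (260,240). Check its centre against the post in the same camera, then lower with force checks.

Run:
```python
from h import *
s=pickle.load(open("scene3.pkl","rb"));P=xyz(s);g=s["frame"].astype(int)
m=(np.hypot(P[...,0]-501,P[...,1]+328)<38)&(P[...,2]>88)&(P[...,2]<118)&((g.max(-1)-g.min(-1))<40)&(g.min(-1)>95)
k,l,st,_=cv2.connectedComponentsWithStats(m.astype(np.uint8)); i=1+st[1:,4].argmax();q=P[l==i]
print(len(q),cv2.minEnclosingCircle(q[:,:2].astype(np.float32)),cv2.minAreaRect(q[:,:2].astype(np.float32)),q[:,2].min(),q[:,2].max())
px,py=F["post"]
for z in(85,66,50,38,30,27.5):
    line(px,py,z,70); rep()
    if abs(np.array(t.current_contact_force())).max()>12: break
ctrl.grip(76); rep("open"); line(px,py,130); rep("up")
# tall stop: tips 14 above bench
x,y=632.3,-143.2
go(x,y,130,90); line(x,y,33,120); rep("tall"); ctrl.grip(0); rep("grip"); line(x,y,130); rep("up")
px,py=F["well"]; go(px,py,130,82); rep("over well")
s=cams.snapshot("scene");pickle.dump(s,open("scene4.pkl","wb")); cv2.imwrite("pics/scene4.png",cv2.resize(s["frame"][190:340,110:330],None,fx=3.6,fy=3.6))
```

```text
155 ((491.5494689941406, -324.99932861328125), 27.27283477783203) ((485.2015380859375, -324.0244445800781), (53.43136978149414, 27.889636993408203), 82.87655639648438) 104.5051866360102 109.6773798135132
 t17.1 [ 500.1 -327.4   84.4] w56.7 F [-0.5  0.2 -0.9]
 t17.6 [ 500.2 -327.3   65.5] w56.9 F [-0.  -0.3 -1.8]
 t17.9 [ 500.2 -327.3   49.4] w56.6 F [-0.5 -0.1 -0.2]
 t18.3 [ 500.2 -327.2   37.5] w56.5 F [-0.1 -0.6 -1.2]
 t18.5 [ 500.3 -327.3   29.6] w56.7 F [-0.2 -0.   0.3]
 t18.8 [ 500.8 -327.6   28. ] w56.5 F [-0.   0.4  5.7]
open t19.1 [ 500.5 -327.4   27.4] w76.1 F [ 0.5 -0.  -0.2]
up t19.9 [ 500.3 -327.   129.4] w75.8 F [ 0.7  0.4 -0.2]
tall t22.4 [ 632.7 -143.    33.6] w76.1 F [ 1.2 -0.7 -0. ]
grip t22.8 [ 632.8 -143.3   34.2] w43.8 F [-0.9 -0.7  5.5]
up t23.6 [ 631.7 -143.6  129.2] w43.9 F [-0.8 -0.2 -0.7]
over well t25.1 [ 579.4 -337.2  128.8] w43.7 F [-0.6 -0.4 -0.8]
```

View pics/scene4.png

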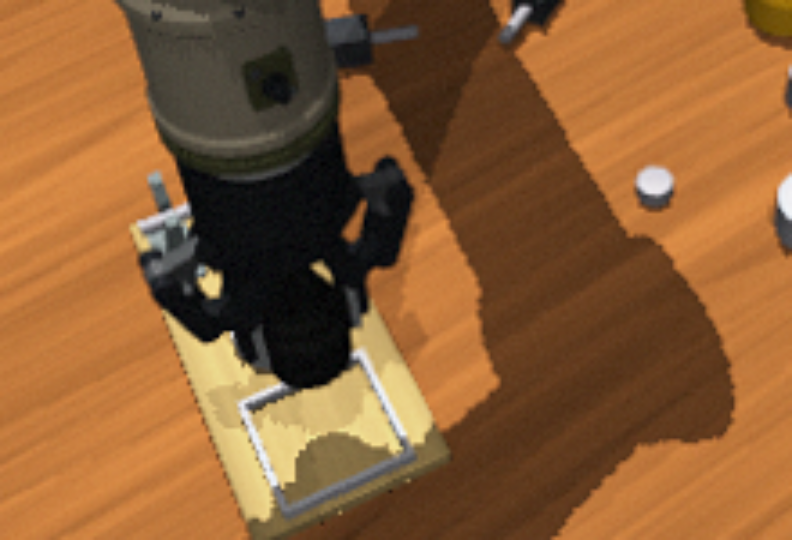

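Tall stop is held at crop (305,335), above the well. Place it, then do the rear kit the same way.

Run:
```python
from h import *
def lower(px,py,zs):
    for z in zs:
        line(px,py,z,80); rep()
        if abs(np.array(t.current_contact_force())).max()>12: break
px,py=F["well"]; lower(px,py,(90,60,48,45.8)); ctrl.grip(64); rep("open"); line(px,py,150); rep("up")
x,y=617.8,138
go(x,y,130,90); line(x,y,31,120); rep("short"); ctrl.grip(0); rep("grip"); line(x,y,130); rep("up")
px,py=B["well"]; go(px,py,130,97.8); lower(px,py,(80,56,46,43.6)); ctrl.grip(64); rep("open"); line(px,py,150); rep("up")
x,y=628.3,0
go(x,y,130,90); ctrl.grip(76); line(x,y,24,120); rep("thick"); ctrl.grip(0); rep("grip"); line(x,y,130); rep("up")
px,py=B["post"]; go(px,py,130,97.8); rep("over")
s=cams.snapshot("scene");pickle.dump(s,open("scene5.pkl","wb")); cv2.imwrite("pics/scene5.png",cv2.resize(s["frame"][90:390,140:450],None,fx=2,fy=2))
```

```text
t25.8 [ 579.6 -338.7   89.7] w43.6 F [ 0.1  0.1 -0.4]
 t26.3 [ 579.4 -338.5   59.5] w44.1 F [ 0.1  0.7 -0.6]
 t26.6 [ 579.4 -338.3   47.4] w43.5 F [ 0.3 -0.6 -0.3]
 t26.9 [ 579.9 -338.7   46.2] w43.7 F [-1.1 -0.4  1.7]
open t27.2 [ 579.7 -338.5   45.8] w64.1 F [-0.6  0.2 -0.9]
up t28.0 [ 579.4 -338.   149.3] w64.0 F [-0.7 -0.4 -0.4]
short t30.7 [618.1 138.3  31.6] w64.4 F [-0.7 -0.4  0.4]
grip t31.1 [618.3 138.1  32.4] w43.8 F [-0.6 -0.3  7.3]
up t31.9 [617.5 137.5 129.4] w43.5 F [-0.2  0.3 -0.8]
 t33.5 [545.8 353.2  80.1] w43.2 F [ 0.1 -0.1 -0.2]
 t34.0 [545.6 352.7  55.4] w43.8 F [-0.7 -0.   0.1]
 t34.3 [545.7 352.6  45.4] w43.2 F [-1.1  1.3  0.4]
 t34.5 [546.  353.1  44.4] w43.7 F [-1.5 -0.7  6.7]
open t34.9 [545.9 352.8  43.5] w64.0 F [-0.  -0.7 -0.3]
up t35.7 [545.7 352.2 149.3] w63.9 F [-0.7 -0.9 -0.4]
thick t38.4 [6.287e+02 2.000e-01 2.460e+01] w75.9 F [ 0.4 -0.1 -0.1]
grip t38.8 [628.8  -0.   25.3] w50.0 F [-1.5 -0.5  8.3]
up t39.6 [ 6.278e+02 -4.000e-01  1.292e+02] w49.9 F [-0.4  0.2 -1.7]
over t41.0 [462.7 339.9 129.7] w50.2 F [-0.1  0.  -1.3]
```

View pics/scene5.png

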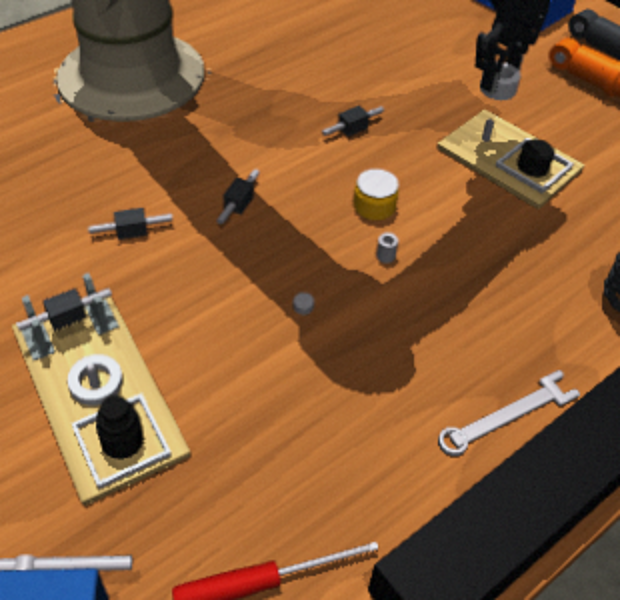

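Front kit complete (pin (65,308), collar (95,378), tall stop (118,430)); short stop is in the rear well (537,157) and the thick collar is held. Place it, then check everything from clear.

Run:
```python
from h import *
px,py=B["post"]
for z in(90,64,48,39,36.5):
    line(px,py,z,80); rep()
    if abs(np.array(t.current_contact_force())).max()>12: break
ctrl.grip(74); rep("open"); line(px,py,150)
ctrl.goto([600,0,400],best([600,0,400],90)) if False else ctrl.goto_joints([1.066,0.599,-0.003,1.599,0.002,0.943,-0.08]); rep("home")
for n in("top","scene"):
    s=cams.snapshot(n);pickle.dump(s,open(n+"6.pkl","wb"));P=xyz(s);X,Y,Z=np.moveaxis(P,-1,0)
    off=np.array([1.3,-1.6]) if n=="top" else np.array([-1.3,1.6])
    for nm,c,w,r,lo,hi in(("tall",F["well"],-8,20,60,90),("thin",F["post"],-8,36,21.5,32),("pinblock",F["cr"],-8,30,58,74),("short",B["well"],7.8,27,41,60),("thick",B["post"],7.8,30,38,50),("tin",(462.5,120),0,34,41,55)):
        m=(np.hypot(X-c[0],Y-c[1])<r)&(Z>lo)&(Z<hi);q=P[m]
        if len(q)<5: print(n,nm,len(q));continue
        a=np.radians(w);rc=cv2.minAreaRect(q[:,:2].astype(np.float32)); d=np.array(rc[0])+off-c
        print(n,nm,len(q),"local off",np.round([np.cos(a)*d[0]+np.sin(a)*d[1],-np.sin(a)*d[0]+np.cos(a)*d[1]],1),"size",np.round(rc[1],1),round(rc[2],1),"z %.1f sd %.1f"%(np.median(q[:,2]),q[:,2].std()))
cv2.imwrite("pics/top6.png",pickle.load(open("top6.pkl","rb"))["frame"])
a=s["frame"];cv2.imwrite("pics/scene6.png",np.hstack([cv2.resize(a[220:345,130:255],(400,400)),cv2.resize(a[110:235,335:460],(400,400))]))
```

```text
t41.7 [461.5 341.4  89.8] w50.0 F [ 0.1 -1.1 -1.1]
 t42.2 [461.4 341.1  63.4] w50.0 F [-0.5  0.8 -1.7]
 t42.5 [461.4 341.   47.4] w50.3 F [-0.1  0.1 -1.2]
 t42.8 [461.5 341.   38.5] w50.2 F [-0.3 -0.5 -1.4]
 t43.1 [461.8 341.4  37.3] w50.0 F [-1.1 -2.3  8.3]
open t43.4 [461.7 341.3  36.5] w74.0 F [-0.6  0.3 -0.6]
home t47.9 [ 302.3 -659.1  248.5] w73.8 F [ 0.3 -0.8  0.7]
top tall 269 local off [-0.7  1.8] size [36.1 31.3] 44.6 z 75.2 sd 6.5
top thin 450 local off [-0.9  1. ] size [58.6 58.2] 15.1 z 24.5 sd 1.7
top pinblock 308 local off [-0.6 -0.2] size [41.  27.9] 81.7 z 62.7 sd 1.7
top short 392 local off [ 0.2 -0.7] size [46.5 43.9] 46.3 z 47.0 sd 2.1
top thick 366 local off [ 0.2 -0. ] size [50.  50.4] 64.0 z 41.5 sd 2.0
top tin 571 local off [ 0.2 -0.3] size [53.4 54. ] 38.6 z 44.3 sd 1.5
scene tall 297 local off [1.  0.1] size [38.6 33.9] 63.8 z 74.0 sd 7.0
scene thin 364 local off [-0.5  1.1] size [57.9 57.7] 50.8 z 26.6 sd 1.7
scene pinblock 202 local off [-0.3  0. ] size [40.  29.4] 82.1 z 63.9 sd 1.9
scene short 151 local off [ 1.5 -1.9] size [45.5 41.8] 81.1 z 47.8 sd 2.3
scene thick 138 local off [-0.7  0.3] size [50.6 51.9] 65.3 z 42.3 sd 2.1
scene tin 233 local off [-0.4 -0.2] size [53.8 52.7] 67.8 z 45.2 sd 1.4
```

View pics/scene6.png

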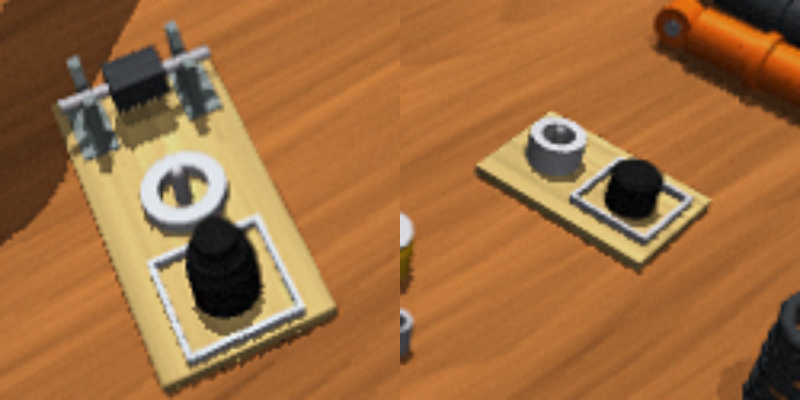

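View pics/top6.png

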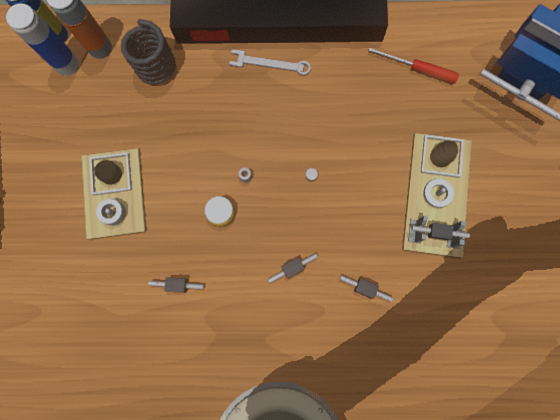

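Both views show both kits complete. All offsets are within 2 mm, and the pin block's top is at about 63–64 mm (64 expected when fully down).

```bash
python3 -c "
from station import ctrl,telemetry as t
ctrl.finish_job(); print(t.current_clock())"
```

```text
the job is handed in; nothing more can be done
the job is handed in; nothing more can be done
```

Both damper kits are made up on their boards, and the job was handed in shortly after 48 s on the robot's clock (limit 112 s). The arm was back at its start pose and touching nothing.

| Part | Offset from target in the last check, both cameras |
|---|---|
| Cross pin (the one farthest from the base) | within 1 mm; aligned with the cradle to within a degree |
| Thin collar | within 1.5 mm |
| Tall stop | within 2 mm |
| Short stop | within about 2.5 mm |
| Thick collar | within 1 mm |
| Tin | unmoved, to within 0.5 mm |

- **Cross pin height:** the block's top measured 62.7 and 63.9 mm in the two cameras, against 64 mm when fully down in the slots. Both pictures show the pin seated in both slots.
- **Forces:** the tool readings I took stayed under 9 N.
- **What disagreed:** the two cameras differ by a steady 3–4 mm or so, and I used their average. My in-hand check of the thin collar saw only part of the ring and gave no usable centre. I lowered it by robot position with force checks instead, and the final views show it flat over the post.
- **One hitch:** the first straight descent to the cross pin was refused at a joint limit, so I finished it with a short joint move.

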